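# Release the tall sample pot from the gated pot rack

## Robot

A 7-joint arm with a two-finger parallel gripper is mounted at the origin on the work surface. World frame = base frame: x ahead of the robot, y to its left, z up, the work surface at z = 0. Lengths are in mm, angles in rad, forces in N, time in s.
With the tool pointing down it reaches from about 400 to 850 mm from the base axis. Payload 4.4 kg.
Tool frame: the origin (TCP) lies midway between the tips of the shut fingers; the grasp point (between the pads) lies 19 mm behind it; y points along the fingers, x is the direction in which the jaws open and shut, and the axes are right-handed (so a half turn about y gives the same grasp; the last joint's range is limited). The gripper opens to 94 mm and grips with 3 to 60 N. Pads are 16 mm wide; open, the fingers measure 119 mm over their backs; the gripper's body (75 mm by 177 mm) begins 78 mm behind the grasp point.
Start: joints at [-1.289, 0.628, 0.038, 1.517, -0.027, 0.996, -0.02], TCP at [221.516, 611.105, 205.478] pointing down, gripper open.
Joint ranges: [-3.06, 3.06], [-0.37, 2.12], [-1.25, 1.32], [0.18, 2.47], [-1.1, 4.24], [0.23, 1.98], [-2.94, 2.94]. Speed limits (rad/s): [2.57, 2.57, 3.14, 3.14, 3.14, 3.14, 3.14].

## Interface

Orientations are given as a rotation vector (axis times angle).
In Python, from bench import monitor, get_image, camera_params, manip gives the robot as it stands. The module is installed in compiled form; this text tells all that it offers.
- The arm moves only by the tool servo_tool, never from a script. Its argument "motion" is a list of rows, each a list of 4 numbers: the shift along the tool's x, y, z in m, then the turn about the tool's y in degrees. A call has 1 to 20 rows; each row shifts and turns the commanded pose from where the row before left it, along the tool's axes as they then stand; what a row does not reach is not made up. A row lasts 1/10 s, in which the tool goes at most 50 mm and 8.59 degrees, less where a joint would pass 70% of its speed; a pose out of reach is approached as far as the arm can. A call with a gripper value outside its range is refused whole. "jaw" is the closure, from 0 (fully open) to 1 (shut), set as the call begins (left out, the last holds). The fingers move at their own pace and stop on an object; "newtons" is the grip in N (left out, the last holds). Time passes only in rows, so rows that do not move let the fingers close. It gives the time, the measured TCP pose, the force and the opening at its end, in the units of the state.
- monitor.get_obs(): the state, without advancing time (a new reading comes with each control period).
- get_image(name): name is "scene" or "side" or "wrist"; returns the picture (480x640x3 uint8, red, green, blue); there is no depth.
- camera_params(name): a dict with "intrinsics" (3x3 intrinsics, pixels), "pose" (4x4, takes a point from camera to world coordinates). Camera axes: x right, y down, z forward; pixel columns grow to the right and rows downward; lengths in mm; the calibration is good to about 2 mm. The wrist camera is an equidistant fisheye: a pixel r from the principal point sees the ray r / f radians off the axis. A picture is of the moment at which its call begins: read the wrist's pose just before it. camera_params takes no time and is no camera call; for the wrist camera it gives the pose at the moment of the call.
- manip.finish_job(): hands the job in, once; it reports no verdict.
The state is a dict: "time": time; "joint_pos": joint angles; "qd": joint speeds; "joint_efforts": joint torques, N m; "ee_pos": TCP position; "orientation": TCP orientation; "wrist_force": force on the tool from outside, world axes, zero at the start; "wrist_torque": the same for the moment, N m; "width": finger opening in mm.
Only numpy, scipy, OpenCV 4.12 (cv2) and the standard library are available. Lean on these libraries where they do the work, as an engineer would, in place of code of your own. Each camera call takes 0.05 s, during which the arm holds its last target.

## Task

Each lane of the sloping rack holds one honey pot lying behind a gate: a tall pot in one, a short pot in the other. With your fingertips, press down the lever paddle on the tall pot's side until its gate lifts and the tall pot rolls down to the end stop, then let the paddle up so that the gate is shut again. Do not touch either pot, keep the short pot waiting behind its gate, and do not disturb the things standing round the rack.

Things in the scene. Friction and masses are not known exactly. Their poses are not given: they have to be found in the camera images.
- rack: Fixed white two-lane rack on a 330 x 215 mm base, 130 mm high. Origin on the table; x down the slope (away from the robot), y to the left lane, z up. Lanes at y = +38 and -38 mm, 66 mm wide, falling 0.2 rad to +x; a pot against the end stop has its centre at x 183, z 40 mm (122 mm on from where it waits). A lever beside each lane at y = +88 / -88 mm pivots at x = -60, z = 115 mm.
- paddle_left (a point): Middle of the upper face of the left lever's flat grey paddle (32 x 30 x 6 mm), the raised end of the lever on the upslope side, 110 mm from the pivot; rack frame about x = -167, y = +88, z = 144 mm when up. It goes down about 33 mm. It moves with the lever. Pressing it lifts the left lane's gate.
- paddle_right (a point): The same for the right lever and right lane (rack y = -88 mm).
- lever_left (a joint): Rocking angle of the left lever, rad: 0 = paddle up, gate shut; grows as the paddle is pressed; 0.30 = stop, gate fully open. The pot rolls free from about 0.21. Sprung: it needs about 4 N on the paddle at first, 7 N at the stop, and returns to 0 by itself.
- lever_right (a joint): The same for the right lever.
- gate_left (a point): Middle of the lower edge of the left gate, a steel fork of two flat tines (each 7 wide x 44 high x 3 mm, 22 mm apart) hanging from a crossbar on the far end of the left lever, across the left lane at rack x = 80 mm; shut, it hangs 5 mm above the lane floor. It moves with the lever.
- gate_right (a point): The same for the right lane.
- tall_pot: Closed amber sample pot with a yellow lid, 34 mm diameter, 58 mm long, lying on its side across its lane (its y axis is its length), resting against the gate at rack x about 61 mm, z about 65 mm, in the left or the right lane. Origin at its centre. Loose, 50 to 100 g; rolls to the end stop in about half a second once free.
- short_pot: The same kind of pot, 34 mm diameter but only 34 mm long, in the other lane. Origin at its centre.
- jar_a: Bystander: capped amber jar standing between the two paddles, 45 mm diameter, 52 mm high; origin under its middle.
- jar_b: Bystander: the same jar, standing left of the rack.
- jar_c: Bystander: the same jar, standing right of the rack.
- spare_lid: Bystander: loose yellow lid lying left of the rack, 46 mm diameter, 12 mm high; origin under its middle.
- reagent_bottle: Bystander: bottle with a blue cap, 64 mm diameter, 150 mm high, right of the rack; origin under its middle.
- stick_beaker: Bystander: glass beaker full of wooden sticks, 90 mm diameter, 171 mm high in all, left of the rack; origin under its middle.
- spatula: Bystander: small spatula, 160 mm long, lying right of the rack.
Mind the look-alikes: they are no part of the job. Leave any black look-alike of the short_pot alone.

How it is judged:
By the outcome, as a careful person would: the job done as asked, in the order asked, and still so for the second after the job is handed in, with the robot touching nothing.
It also fails if it takes over 29 s, if anything falls off the work surface, if the arm or the gripper's body presses on something with over 40 N, if the wrist force passes 120 N, or if a joint passes its speed limit or range.

## Working session

There is one attempt and no reset: what is moved stays moved. The work goes in short steps, Python scripts to look and compute and a tool call to move; the robot and the scene stay as the last step left them, time stands still between calls to the robot, and variables do not carry over. Pictures are saved under pics/ and viewed, and the job is handed in when it is done.

Besides the shell and the picture viewer there is one more tool, called after "Call:" as name([rows], argument=value, ...), one row to a line, values as JSON. servo_tool: Moves the arm, as the interface text tells. Its arguments: {"type":"object","properties":{"motion":{"type":"array"},"jaw":{"type":"number"},"newtons":{"type":"number"}},"required":["motion"]}

```bash
mkdir -p pics; python3 - <<'E'
from bench import monitor,get_image,camera_params
import cv2,numpy as np
o=monitor.get_obs();print({k:np.round(v,3).tolist() for k,v in o.items()})
for n in("scene","side","wrist"):
    p=camera_params(n);print(n,np.round(p["intrinsics"],1).tolist(),np.round(p["pose"],3).tolist())
    cv2.imwrite(f"pics/{n}0.png",get_image(n)[:,:,::-1])
E
```

```text
{'time': 0.0, 'joint_pos': [-1.289, 0.629, 0.038, 1.518, -0.027, 0.996, -0.02], 'qd': [0.001, -0.001, 0.001, -0.0, 0.001, -0.001, -0.0], 'joint_efforts': [-0.001, -54.973, 1.144, -18.663, -0.052, 0.024, 0.0], 'ee_pos': [221.298, 610.472, 204.593], 'orientation': [-1.355, -0.948, 0.951], 'wrist_force': [0.7, 0.549, -0.067], 'wrist_torque': [-0.048, -0.021, 0.03], 'width': 94.01}
scene [[503.8, 0.0, 316.3], [0.0, 503.8, 234.9], [0.0, 0.0, 1.0]] [[-0.545, 0.672, -0.501, 1054.029], [0.838, 0.442, -0.319, 312.973], [0.007, -0.594, -0.804, 818.194], [0.0, 0.0, 0.0, 1.0]]
side [[441.8, 0.0, 317.5], [0.0, 441.8, 238.0], [0.0, 0.0, 1.0]] [[0.929, -0.219, 0.298, 313.648], [-0.37, -0.515, 0.773, -714.698], [-0.015, -0.829, -0.56, 662.374], [0.0, 0.0, 0.0, 1.0]]
wrist [[371.6, 0.0, 322.4], [0.0, 371.6, 242.7], [0.0, 0.0, 1.0]] [[0.342, 0.901, 0.267, 143.101], [0.94, -0.327, -0.099, 638.885], [-0.002, 0.285, -0.959, 383.588], [0.0, 0.0, 0.0, 1.0]]
```

View pics/scene0.png

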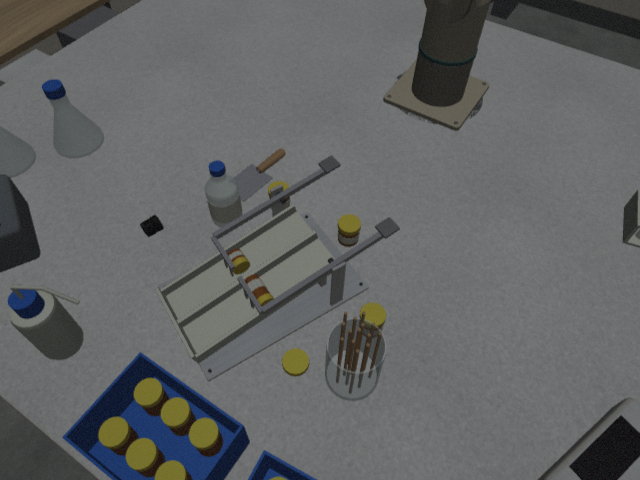

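View pics/side0.png

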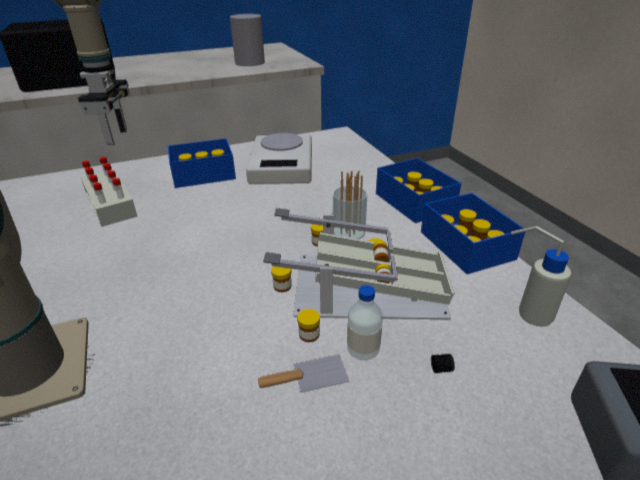

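View pics/wrist0.png

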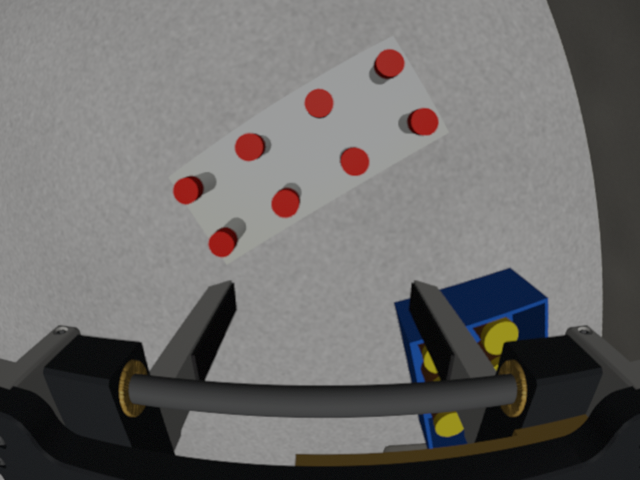

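```bash
python3 - <<'E'
import cv2
a=cv2.imread("pics/scene0.png")[140:380,150:410];cv2.imwrite("pics/c1.png",cv2.resize(a[0:200,:],None,fx=3,fy=3,interpolation=cv2.INTER_CUBIC))
a=cv2.imread("pics/side0.png")[190:330,260:460];cv2.imwrite("pics/c2.png",cv2.resize(a,None,fx=4,fy=4,interpolation=cv2.INTER_CUBIC))
a=cv2.imread("pics/scene0.png")[240:380,150:350];cv2.imwrite("pics/c3.png",cv2.resize(a,None,fx=4,fy=4,interpolation=cv2.INTER_CUBIC))
E
```

```text
(no output)
```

View pics/c1.png

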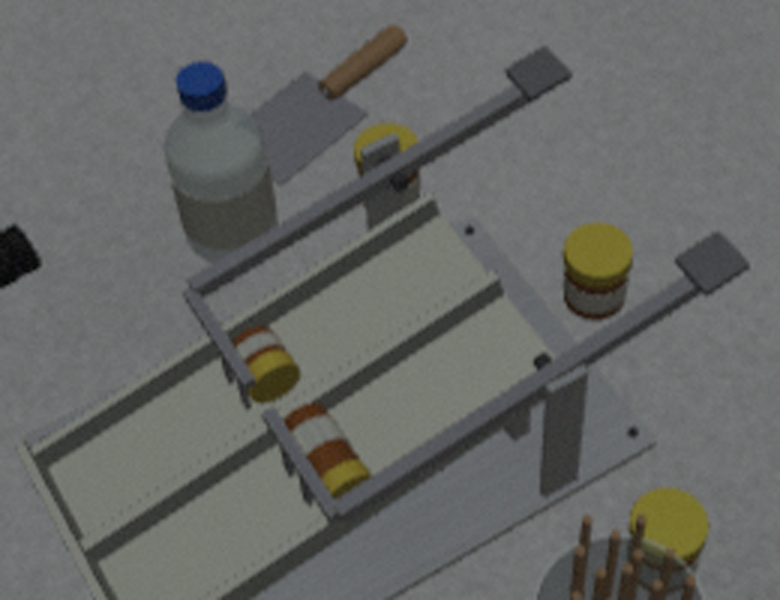

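View pics/c2.png

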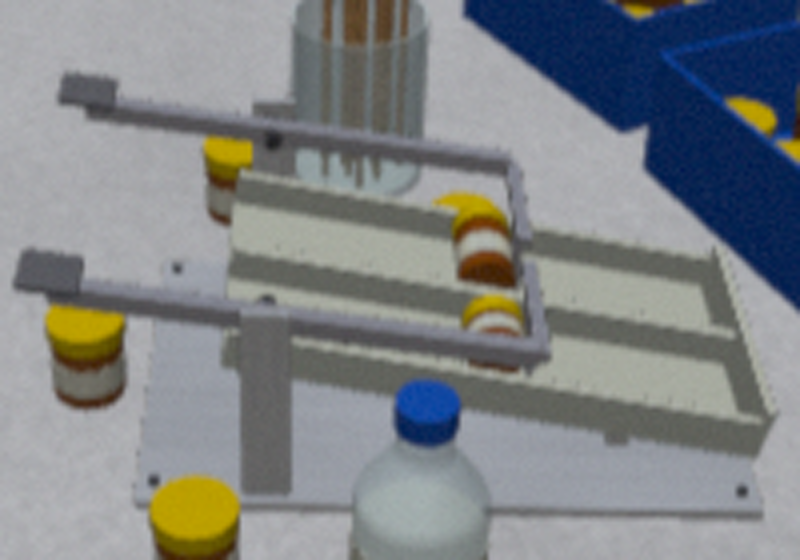

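View pics/c3.png

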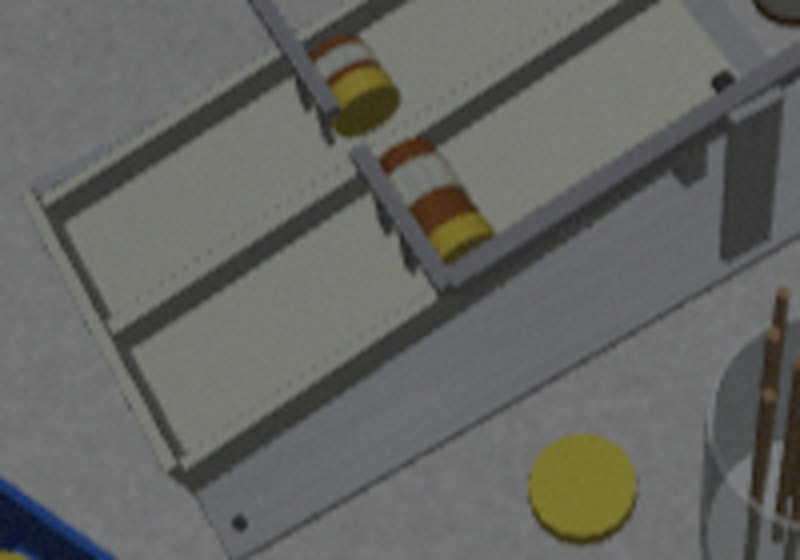

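Candidates: the pot in the lower/left lane at scene (259,290) and the pot in the upper/right lane at (238,261). The first is clearly the longer one, with a second amber band. World +y points lower right in the scene image, so the tall pot is in the left lane and its paddle is at scene (387,228), side (282,211). jar_a stands at scene (348,230).

```bash
cat > h.py <<'E'
import numpy as np,cv2
from bench import monitor,get_image,camera_params
def P(n):
    c=camera_params(n);T=np.linalg.inv(c["pose"]);return np.array(c["intrinsics"])@T[:3]
def tri(a,b):
    X=cv2.triangulatePoints(P("scene"),P("side"),np.array(a,float).reshape(2,1),np.array(b,float).reshape(2,1));return (X[:3]/X[3]).ravel()
def onz(n,px,z):
    c=camera_params(n);T=np.array(c["pose"]);r=T[:3,:3]@np.linalg.inv(c["intrinsics"])@np.array([*px,1.]);return T[:3,3]+r*(z-T[2,3])/r[2]
def proj(n,X):
    q=P(n)@np.append(X,1);return q[:2]/q[2]
E
python3 - <<'E'
from h import *
from scipy.spatial.transform import Rotation as R
from scipy.optimize import least_squares
obs=[("scene",(387.3,227.7),(-167,88,144)),("scene",(329.3,164),(-167,-88,144)),
("side",(282.3,211),(-167,88,144)),("side",(272.3,256.5),(-167,-88,144)),
("scene",(367.7,287.7),(-165,107.5,3)),("scene",(208.7,379.5),(165,107.5,3)),
("side",(293.7,315),(-165,-107.5,3)),("side",(450.5,318),(165,-107.5,3))]
print("triL",tri(obs[0][1],obs[2][1]),"triR",tri(obs[1][1],obs[3][1]))
def W(p,q):
    c,s=np.cos(p[2]),np.sin(p[2]);return np.array([p[0]+c*q[0]-s*q[1],p[1]+s*q[0]+c*q[1],q[2]])
PP={n:P(n) for n in("scene","side")}
def f(p,sel=obs):
    r=[]
    for n,px,q in sel:
        z=PP[n]@np.append(W(p,q),1);r+=list(z[:2]/z[2]-px)
    return r
r=least_squares(f,[650,0,0],loss="soft_l1");print(r.x,np.round(f(r.x),1))
for q in[(-167,88,144),(-167,-88,144),(-60,88,115),(61,38,65)]:print(q,W(r.x,q))
jt=onz("scene",(348.3,221),52);print("jar_a",jt,onz("side",(281.5,268),52))
o=monitor.get_obs();M=R.from_rotvec(o["orientation"]).as_matrix();print(M.round(3),o["ee_pos"])
E
```

```text
triL [555.83543761 137.14302564 144.03053532] triR [483.21027828 -23.72269842 143.65313406]
[ 6.93073977e+02 -2.08389166e+01 -4.23825988e-01] [-11.    6.2 -10.2   5.    9.8  -0.1  11.6  -0.3   6.2  -1.5   5.3  -1.
  -6.    0.2  -5.4   0.5]
(-167, 88, 144) [577.03985523 128.05393962 144.        ]
(-167, -88, 144) [504.65969203 -32.37396311 144.        ]
(-60, 88, 115) [674.57272791  84.0500904  115.        ]
(61, 38, 65) [764.30436468 -11.28738053  65.        ]
jar_a [514.57739465  42.52283465  52.        ] [519.7589618   48.23180905  52.        ]
[[ 0.341 -0.    -0.94 ]
 [ 0.94  -0.001  0.341]
 [-0.001 -1.    -0.   ]] [221.37829411 610.59730393 204.77922229]
```

Call:
servo_tool([
  [-0.0165, 0, -0.0237, 0],
  [-0.0165, 0, -0.0237, 0],
  [-0.0165, 0, -0.0237, 0],
  [-0.0165, 0, -0.0237, 0],
  [-0.0165, 0, -0.0237, 0],
  [-0.0165, 0, -0.0237, 0],
  [-0.0165, 0, -0.0237, 0],
  [-0.0165, 0, -0.0237, 0],
  [-0.0165, 0, -0.0237, 0],
  [-0.0165, 0, -0.0237, 0],
  [-0.0165, 0, -0.0237, 0],
  [-0.0165, 0, -0.0237, 0],
  [-0.0165, 0, -0.0237, 0],
  [-0.0165, 0, -0.0237, 0],
  [-0.0165, 0, -0.0237, 0],
  [-0.0165, 0, -0.0237, 0],
  [-0.0165, 0, -0.0237, 0],
  [-0.0165, 0, -0.0237, 0],
  [-0.0165, 0, -0.0237, 0],
  [-0.0165, 0, -0.0237, 0],
], jaw=1, newtons=20)

```text
time: 2.15
ee_pos: [555.0, 138.2, 205.2]
orientation: [-1.354, -0.949, 0.95]
wrist_force: [-0.8, -0.3, -0.2]
width: 0.7
```

Call:
servo_tool([
  [0, 0.01, 0, 4.3],
  [0, 0.01, 0, 0],
  [0, 0.01, 0, 0],
  [0, 0, 0, 0],
  [0, 0, 0, 0],
])

```text
time: 2.65
ee_pos: [554.1, 140.0, 175.1]
orientation: [-1.379, -0.893, 0.894]
wrist_force: [1.0, -0.1, -0.2]
width: 0.2
```

```bash
python3 - <<'E'
from h import *
from scipy.spatial.transform import Rotation as R
ims={n:get_image(n) for n in("scene","side","wrist")}
o=monitor.get_obs();M=R.from_rotvec(o["orientation"]).as_matrix();print(o["time"],M.round(3),o["ee_pos"],o["wrist_force"],o["width"])
print("to target tool axes",M.T@(np.array([554,138,150])-o["ee_pos"]))
a=ims["scene"];b=ims["side"]
t=np.array(o["ee_pos"])
for n in("scene","side"):print(n,proj(n,t),proj(n,(555.8,137.1,144)))
u,v=proj("scene",t).astype(int);w,z=proj("side",t).astype(int)
c=np.hstack([cv2.resize(a[v-75:v+75,u-60:u+60],None,fx=3,fy=3),cv2.resize(b[z-75:z+75,w-60:w+60],None,fx=3,fy=3)])
cv2.imwrite("pics/c4.png",c[:,:,::-1]);cv2.imwrite("pics/wrist1.png",ims["wrist"][:,:,::-1])
E
```

```text
2.8 [[ 0.409  0.001 -0.912]
 [ 0.912  0.     0.409]
 [ 0.001 -1.    -0.001]] [554.85961602 139.78860579 175.89144146] [ 0.19741556  0.26078806 -0.34195282] 0.6375269315351553
to target tool axes [-2.00055667 25.89011775  0.06608335]
scene [391.23174102 216.28181229] [387.15072416 227.77703399]
side [280.5513826  198.38505529] [282.15385127 210.95429301]
```

View pics/c4.png

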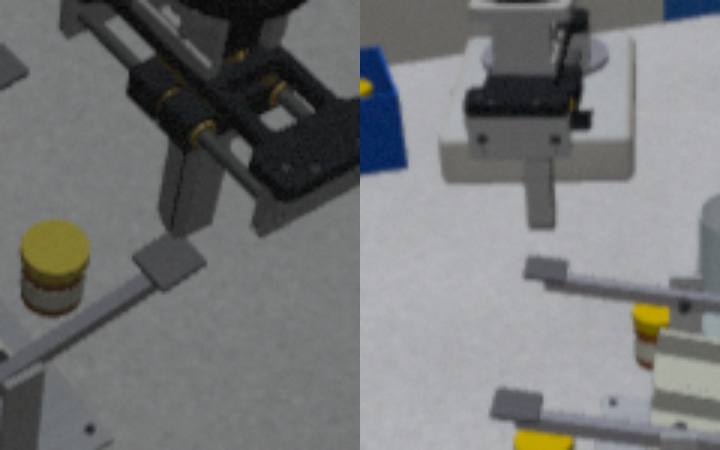

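View pics/wrist1.png

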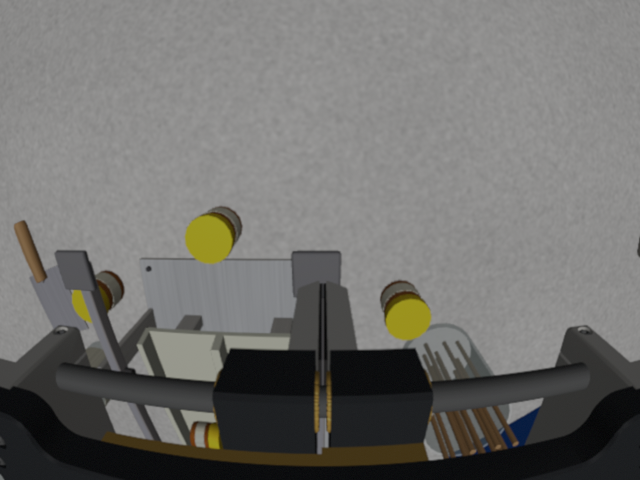

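Call:
servo_tool([
  [-0.0025, 0.012, 0, 0],
  [0, 0.012, 0, 0],
  [0, 0.005, 0, 0],
  [0, 0.005, 0.0005, 0],
  [0, 0.005, 0.0005, 0],
  [0, 0.005, 0.0005, 0],
  [0, 0.005, 0.0005, 0],
  [0, 0.004, 0, 0],
  [0, 0, 0, 0],
])

```text
time: 3.7
ee_pos: [549.7, 138.1, 121.9]
orientation: [-1.378, -0.889, 0.895]
wrist_force: [-4.7, -0.4, 6.7]
width: 0.4
```

Call:
servo_tool([
  [0, 0.004, 0, 0],
  [0, 0.004, 0, 0],
  [0, 0, 0, 0],
  [0, 0, 0, 0],
  [0, 0, 0, 0],
  [0, 0, 0, 0],
  [0, 0, 0, 0],
  [0, 0, 0, 0],
])

```text
time: 4.5
ee_pos: [549.6, 138.2, 114.4]
orientation: [-1.378, -0.89, 0.895]
wrist_force: [-4.8, -0.3, 6.0]
width: 0.5
```

```bash
python3 - <<'E'
from h import *
a=get_image("scene");b=get_image("side");o=monitor.get_obs();print(o["time"],o["ee_pos"],o["wrist_force"])
c=np.hstack([cv2.resize(a[150:390,150:410],(390,360)),cv2.resize(b[150:350,240:460],(396,360))])
cv2.imwrite("pics/c5.png",c[:,:,::-1])
E
```

```text
4.6 [549.6258698  138.2087167  114.34982639] [-4.69030772  0.42573072  6.91837679]
```

View pics/c5.png

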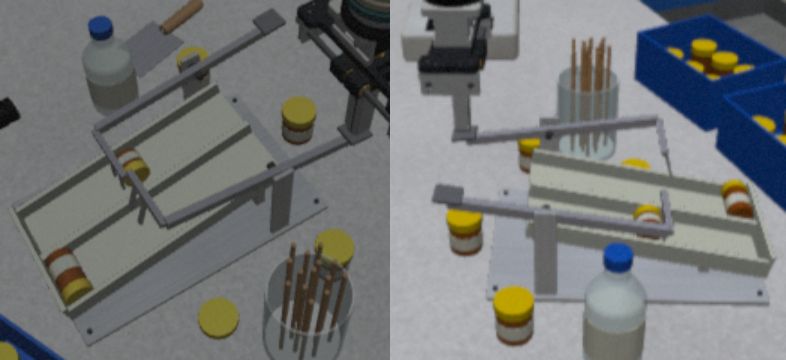

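The left gate is up. The tall pot is at the end stop (crop 68,275 and 737,198), and the short pot is still behind its gate (130,163). Next I let the paddle up.

Call:
servo_tool([
  [0, -0.005, 0, 0],
  [0, -0.005, 0, 0],
  [0, -0.005, 0, 0],
  [0, -0.005, 0, 0],
  [0, -0.005, 0, 0],
  [0, -0.005, 0, 0],
  [0, -0.005, 0, 0],
  [0, -0.01, 0, 0],
  [0, -0.015, 0, 0],
  [0, -0.02, 0, 0],
  [0, -0.02, 0, 0],
  [0, -0.02, 0, 0],
  [0, 0, 0, 0],
  [0, 0, 0, 0],
  [0, 0, 0, 0],
  [0, 0, 0, 0],
])

```text
time: 6.2
ee_pos: [551.1, 137.8, 233.4]
orientation: [-1.379, -0.891, 0.894]
wrist_force: [-0.6, -0.5, -0.4]
width: 0.3
```

```bash
python3 - <<'E'
from h import *
a=get_image("scene");b=get_image("side");o=monitor.get_obs();print(o["time"],o["ee_pos"],o["wrist_force"],abs(o["qd"]).max() if hasattr(o["qd"],"max") else o["qd"])
c=np.hstack([cv2.resize(a[150:390,150:410],(390,360)),cv2.resize(b[150:350,240:460],(396,360))])
cv2.imwrite("pics/c6.png",c[:,:,::-1])
E
```

```text
6.3 [551.34754212 137.73162347 233.61410037] [-0.79990635 -0.19459967  0.23976525] 0.0040410936946710906
```

View pics/c6.png

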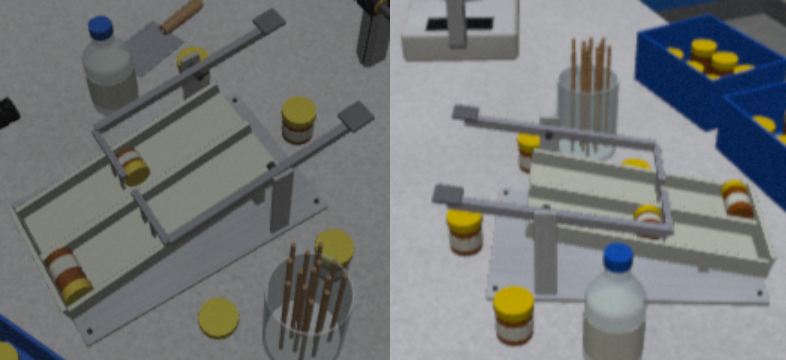

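The left paddle is back up (355,117), its gate is shut, the tall pot is at the end stop, and everything else is where it was.

```bash
python3 -c "
from bench import manip;print(manip.finish_job())"
```

```text
the job is handed in; nothing more can be done
None
```

The tall pot was in the left lane. I pressed the left paddle down about 30 mm with the shut fingertips (about 7 N), and the pot rolled to the end stop. I then let the paddle up, backed the arm off to about 90 mm above it, and handed the job in at about 6.3 s.

The last pictures show the left paddle up with its gate shut, the tall pot at the end stop and the short pot still behind its gate. The bystanders in view had not moved, and the wrist force was back to about zero. Triangulated paddle heights agreed with the given 144 mm. A whole-rack fit disagreed by up to about 12 pixels, probably because I assumed the base was centred on the rack origin. I didn't use that fit and aimed from the triangulated paddle instead.

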